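Gauge a keyed shaft, key it into the pulley and hold it home

ROBOT

A 6-joint arm with a two-finger parallel gripper is mounted at the origin on the work surface; the furniture and walls round the work are solid. World frame = base frame: x ahead of the robot, y to its left, z up, the work surface at z = 0. Lengths are in m, angles in rad, forces in N, time in s.
With the tool pointing down it reaches from about 0.35 to 0.85 m from the base axis. Payload 8.1 kg.
Tool frame: the origin (TCP) lies midway between the tips of the shut fingers; the grasp point (between the pads) lies 19 mm behind it; z points along the fingers, y is the line along which they close (so a half turn about z gives the same grasp; the last joint's range is limited). The gripper opens to 93 mm and grips with 3 to 60 N. Pads are 15 mm wide; open, the fingers measure 128 mm over their backs; the gripper's body (75 mm by 188 mm) begins 65 mm behind the grasp point.
Start: joints at [-0.085, 0.13, 1.488, -0, 1.523, -0.085], TCP at [0.6, 0, 0.219] pointing down, gripper open.
Joint ranges: [-2.96, 2.96], [-0.89, 2.26], [0.02, 2.5], [-1.34, 4.48], [0, 2.73], [-2.66, 2.66]. Speed limits (rad/s): [2.39, 2.39, 2.79, 3.14, 3.14, 3.14].

INTERFACE

Orientations are given as a 3x3 rotation matrix whose columns are the frame's x, y, z axes.
In Python, from rig import r gives the robot as it stands.
- The arm moves only by the tool hand_motion, called after "Emit:" as name(argument=value, ...) on one line, values as JSON. Schema: {"type":"object","properties":{"increments":{"type":"object","properties":{"rows":{"type":"array","items":{"type":"array","items":{"type":"number"},"minItems":6,"maxItems":6},"minItems":1,"maxItems":10}},"additionalProperties":false,"required":["rows"]},"aperture":{"type":"number"},"grip_force":{"type":"number"},"only":{"type":"string"},"quiet":{"type":"boolean"},"lines":{"type":"string"}},"required":["increments"],"additionalProperties":false}. increments is an object whose key "rows" holds a list of rows, 1 to 10 of them, each of 6 numbers: dx, dy, dz in m, then a rotation vector rx, ry, rz in rad; each row shifts and turns the commanded pose from where the row before left it, along the tool's axes as they then stand; what a row does not reach is not made up. A row lasts 1/10 s, in which the tool goes at most 0.05 m and 0.15 rad, less where a joint would pass 70% of its speed; a pose out of reach is approached as far as the arm can. aperture is the finger opening in m, set as the call begins (left out keeps the last). The fingers move at their own pace and stop on an object; grip_force is the grip in N (left out, the last holds). Time passes only in rows, so rows that do not move let the fingers close. The tool returns the time, the measured TCP pose, the force, the opening and the grip force at its end. only (a regular expression) keeps the lines of the reply that match it, lines (a string "A,B") keeps lines A to B, and quiet returns only ok. Input that does not fit is refused with a message, and nothing moves.
- r.read_state(): the state, without advancing time (a new reading comes with each control period).
- r.camera(name): name is "scene" or "side" or "wrist"; returns (picture, depth): 384x512x3 uint8, red, green, blue; 384x512 float32, m along the optical axis (not along the pixel's ray), 0 where there is no reading.
- r.calibration(name): a dict with "camera_matrix" (3x3 intrinsics, pixels), "rvec" (rotation vector, rad) and "tvec" (3), from world to camera coordinates, as OpenCV has them. Camera axes: x right, y down, z forward; pixel columns grow to the right and rows downward; lengths in m; the calibration is good to about 2 mm. A picture is of the moment at which its call begins: read the wrist's pose just before it. calibration takes no time and is no camera call; for the wrist camera it gives the pose at the moment of the call.
- r.close_job(): hands the job in; it is judged then, once.
The state is a dict: "time": time; "joints": joint angles; "joint_velocities": joint speeds; "joint_efforts": joint torques, N m; "eef_pos": TCP position; "eef_rot": TCP orientation; "wrist_force": force on the tool from outside, world axes, zero at the start; "moment": the same for the moment, N m; "opening": finger opening in m; "finger_force": force on a finger pad.
Only numpy, scipy, OpenCV 4.12 (cv2) and the standard library are available. Lean on these libraries where they do the work, as an engineer would, in place of code of your own. Each camera call takes 0.05 s, during which the arm holds its last target. There are 200 camera calls.

TASK

Two keyed shafts hang in the rack on the right; prove the slimmer one by sliding its plain end straight down through the ring gauge at the end of the rack, nearly to the key, and draw it out again. Then put it into the drive pulley's hub, turn it until its key slips into the keyway, and keep pushing against the preload spring until its collar sits on the hub. Finish while still gripping it and pressing it fully home, so that its clip can be fitted; leave the thicker shaft hanging in the rack and the tools about it undisturbed.

Things in the scene. Friction and masses are not known exactly. Their poses are not given: they have to be found in the camera images.
- shaft: the right shaft: bright steel, 0.3 kg, hangs upright by its collar in either of the rack's two shaft holes. Origin: centre of the tip's end face, z up the shaft, x toward its key. Heights from the tip: journal 20 mm in diameter 0 to 45 mm, tip edge bevelled 2 mm; collar, 40 mm in diameter, 45 to 51; plain round head to grip, 24 mm in diameter, 51 to 96. In the rack the tip is 17 mm above the bench
- shaft_key (a point): lower end of the right shaft's key, 14 mm above the tip and 13 mm from the shaft's axis. The key is dark steel, 6 mm wide with rounded ends, and stands 3 mm proud of the journal on the shaft's +x side from 14 to 40 mm above the tip; the journal below it is plain
- shaft_thick: the wrong shaft: same collar and lengths, but its head is 30 mm and its journal 24 mm in diameter, so that it enters neither the gauge nor the hub; it hangs upright in the other shaft hole. Origin: centre of the tip's end face, z up
- rack: aluminium rack, fixed, plate 66 x 250 mm on two end legs, plate top 62 mm above the bench. Origin on the bench under its centre; y runs along it. Shaft holes 32 mm in diameter at y = -82 mm and y = 0; ring gauge at y = +82 mm
- gauge_mouth (a point): centre of the mouth of the ring gauge, a dark steel ring (51 mm outside) on the rack plate; mouth 70 mm above the bench, upright bore 21.6 mm in diameter, ring 8 mm high, open below through a 27 mm hole. It has no key slot: the key lands on the ring when the tip is 14 mm below the mouth. Fit proved: tip at least 8 mm below the mouth
- hub_mouth (a point): centre of the bore's mouth in the flat top of the pulley's hub (43 mm outside), 70 mm above the bench; z up, x toward the keyway (turns with the pulley). Bore 21.6 mm in diameter; keyway 7.5 mm wide, full length. Tip depths: 14 mm key lands on the hub if out of line; 39 mm tip meets the spring pad; 45 mm home, collar on the hub
- drive: the belt drive unit, fixed: aluminium base plate 205 x 100 x 10 mm. Origin on the bench under the pulley's axis; x runs along the plate to a small square motor with a pinion, 112 mm off, 62 mm high. The toothed pulley is 67 mm across the flanges, its upper flange 58 mm above the bench
- pulley (a joint): turn of the pulley in its bearing, rad, counter-clockwise from above, 0 when the keyway points along the drive's x. It turns stiffly (0.15 N m) and stays where left
- preload (a joint): how far the spring pad at the bottom of the hub's bore is pressed down, m: 0 free, 0.006 when the shaft is home. The spring resists with 6 N at first contact and 12 N at home, so a shaft that is let go rises again
- screw_dish: small round steel dish with screws, 76 mm across, 18 mm high; bystander, stands left of the drive unit; origin at the centre of its underside
- nut_driver: nut driver with red handle, 27 x 173 x 24 mm, lies between the robot and the drive unit; bystander; origin under its centre, shank toward its -y
- tweezers: steel tweezers, 11 x 127 x 8 mm, lie just in front of the rack (robot side); bystander; origin under the centre, length along y
- side_cutters: red-handled side cutters, 53 x 142 x 13 mm, lie flat at the right front; bystander; origin under the centre
- marker: blue pen, 14 x 126 x 14 mm, lies at the right front; bystander; origin under the centre, length along y
- solder_spool: spool of solder wire, 61 x 57 x 70 mm, stands behind the rack; bystander; origin under its centre
- torch: small dark grey pocket torch, 31 x 104 x 27 mm, lies behind the rack; bystander; origin under its centre
- hole_a (a point): centre of a shaft hole of the rack, at the height of the plate's top (62 mm), rack y = -82 mm
- hole_b (a point): centre of a shaft hole of the rack, at the height of the plate's top (62 mm), rack y = 0 mm

How it is judged:
By the outcome, as a careful person would: the job done as asked, in the order asked, and still so for the second after the job is handed in, while the arm keeps its last pose, push and grip.
It also fails if it takes over 48 s, if anything falls off the work surface, if the arm or the gripper's body presses on something with over 40 N, if the wrist force passes 120 N, or if a joint passes its speed limit or range.

## Working session

There is one attempt and no reset: what is moved stays moved. The work goes in short steps, Python scripts to look and compute and a tool call to move; the robot and the scene stay as the last step left them, time stands still between calls to the robot, and variables do not carry over. Pictures are saved under pics/ and viewed, at most 10 in all, crops included, and the job is handed in when it is done.

```bash
mkdir -p pics; ls
```

Run:
```python
from rig import r
import cv2,numpy as np
s=r.read_state(); print({k:np.round(v,3).tolist() for k,v in s.items()})
for n in("scene","side"):
    im,d=r.camera(n); np.savez(f"pics/{n}0.npz",im=im,d=d)
    cv2.imwrite(f"pics/{n}0.png",im[:,:,::-1]); c=r.calibration(n); print(n,{k:np.round(v,3).tolist() for k,v in c.items()})
```

```text
pics
{'time': 0.0, 'joints': [-0.085, 0.131, 1.489, -0.0, 1.523, -0.085], 'joint_velocities': [0.001, 0.0, 0.0, -0.0, -0.001, 0.0], 'joint_efforts': [-0.002, -55.985, -49.176, 0.077, 0.036, -0.0], 'eef_pos': [0.599, 0.0, 0.218], 'eef_rot': [[-0.0, 1.0, -0.002], [1.0, 0.0, 0.0], [0.0, -0.002, -1.0]], 'wrist_force': [-0.792, -0.42, -0.344], 'moment': [0.003, 0.037, -0.063], 'finger_force': 0.0, 'opening': 0.093}
scene {'camera_matrix': [[346.726, 0.0, 252.353], [0.0, 346.726, 186.842], [0.0, 0.0, 1.0]], 'rvec': [2.046, -1.207, 0.516], 'tvec': [-0.353, 0.373, 0.784]}
side {'camera_matrix': [[465.14, 0.0, 263.318], [0.0, 465.14, 185.959], [0.0, 0.0, 1.0]], 'rvec': [2.372, 0.715, -0.23], 'tvec': [-0.435, -0.26, 1.512]}
```

View pics/scene0.png

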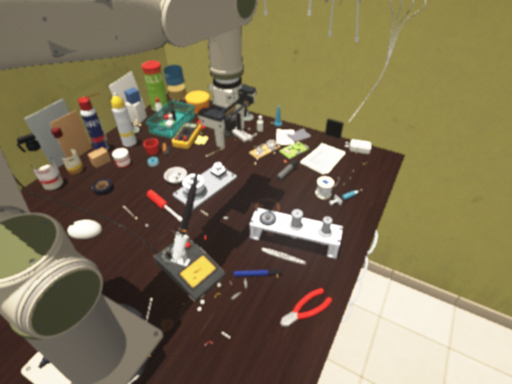

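View pics/side0.png

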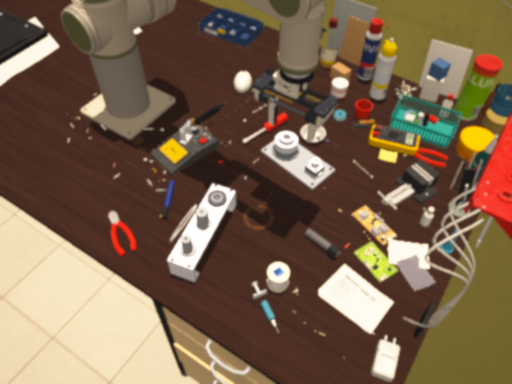

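The scene view shows the rack with the gauge at (268,217) and shafts at (297,218) and (326,226); the hub is near (193,184). In the side view the gauge is at (217,197), the shafts at (203,217) and (186,245), the hub at (287,140) and the motor at (315,165).

Create h.py:
```python
from rig import r
import cv2,numpy as np
def cal(n):
    c=r.calibration(n); return np.array(c["camera_matrix"]),cv2.Rodrigues(np.array(c["rvec"],float))[0],np.array(c["tvec"],float).ravel()
def ray(C,uv):
    K,R,t=C; return -R.T@t, R.T@np.linalg.solve(K,[uv[0],uv[1],1.])
def plane(C,uv,z):
    o,d=ray(C,uv); return o+d*(z-o[2])/d[2]
def two(C1,a,C2,b):
    o1,d1=ray(C1,a);o2,d2=ray(C2,b)
    s=np.linalg.lstsq(np.c_[d1,-d2],o2-o1,rcond=None)[0]
    return (o1+s[0]*d1+o2+s[1]*d2)/2, np.linalg.norm(o1+s[0]*d1-o2-s[1]*d2)
def proj(C,p):
    q=C[1]@np.asarray(p)+C[2]; q=C[0]@q; return q[:2]/q[2]
```

Run:
```python
from h import *
np.set_printoptions(precision=4,suppress=True)
S,D=cal("scene"),cal("side")
for n,a,b in(("gauge",(268,217),(217,197)),("s1",(297,214),(203,212)),("s2",(327,221),(186,240)),("hub",(193,184),(287,137)),("motor",(246,168),(315,163))):
    print(n,*two(S,a,D,b),plane(D,b,.07))
for n,a in(("scene","scene0"),("side","side0")):
    im=cv2.imread(f"pics/{a}.png")
    x=im[170:270,150:350] if n=="scene" else im[120:285,160:345]
    cv2.imwrite(f"pics/{n}_crop.png",cv2.resize(x,None,fx=4 if n=="scene" else 3.5,fy=4 if n=="scene" else 3.5,interpolation=cv2.INTER_CUBIC))
K,R,t=cal("wrist"); print("wristcam",-R.T@t,R.T[:,2],K)
```

```text
gauge [ 0.4946 -0.1799  0.0695] 0.0005233435793699693 [ 0.4949 -0.1805  0.07  ]
s1 [ 0.5128 -0.2578  0.1062] 0.0015065723796566515 [ 0.4943 -0.2381  0.07  ]
s2 [ 0.5284 -0.3397  0.1047] 0.002028704384284817 [ 0.5113 -0.3259  0.07  ]
hub [0.5242 0.1133 0.0522] 0.01259417852485783 [0.5311 0.1059 0.07  ]
motor [0.6566 0.0076 0.0895] 0.06117257562326456 [0.6469 0.0636 0.07  ]
wristcam [0.5998 0.0661 0.3831] [-0.001  -0.24   -0.9708] [[264.6859   0.     255.2497]
 [  0.     264.6859 195.3971]
 [  0.       0.       1.    ]]
```

View pics/side_crop.png

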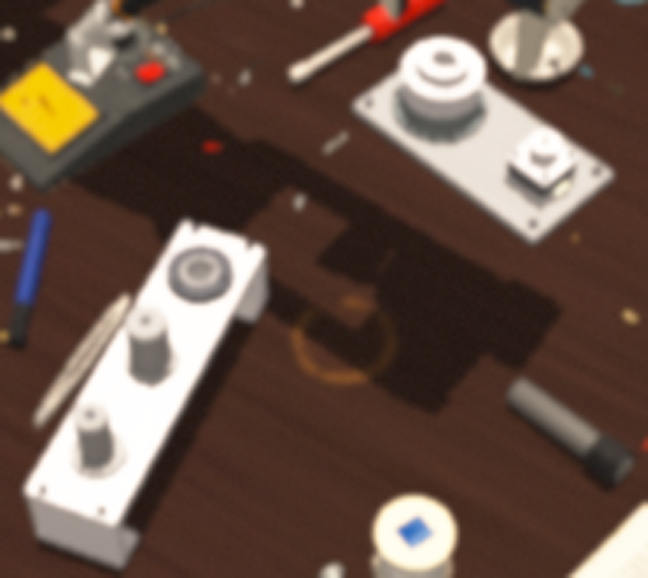

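The slimmer shaft appears to be the one at the far end, crop (95,435). The gauge is at crop (200,270) and the hub bore at (443,58). I'll take a wrist picture of the drive from here, then move over the rack.

Create snap.py:
```python
import sys,pickle
from h import *
n=sys.argv[1]; s=r.read_state(); C=cal("wrist"); im,d=r.camera("wrist")
cv2.imwrite(f"pics/{n}.png",im[:,:,::-1]); pickle.dump((C,im,d,s),open(f"pics/{n}.pkl","wb"))
```

```bash
python3 snap.py w0
```

```text
(no output)
```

Emit:
hand_motion(increments={"rows":[[-0.039,-0.015,-0.005,0,0,0],[-0.039,-0.015,-0.005,0,0,0],[-0.039,-0.015,-0.005,0,0,0],[-0.039,-0.015,-0.005,0,0,0],[-0.039,-0.015,-0.005,0,0,0],[-0.039,-0.015,-0.005,0,0,0],[0,0,0,0,0,0],[0,0,0,0,0,0]]})

```text
time: 0.95
eef_pos: [0.5096, -0.2347, 0.2484]
eef_rot: [[0.002, 1.0, -0.0], [1.0, -0.002, 0.0], [0.0, -0.0, -1.0]]
wrist_force: [0.9, 0.2, -0.6]
opening: 0.0929
finger_force: 0.0
```

```bash
python3 snap.py w1
python3 -c "
import cv2,numpy as np
cv2.imwrite('pics/w01.png',np.vstack([cv2.imread('pics/w0.png')[:300],cv2.imread('pics/w1.png')[:300]]))"
```

```text
(no output)
```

View pics/w01.png

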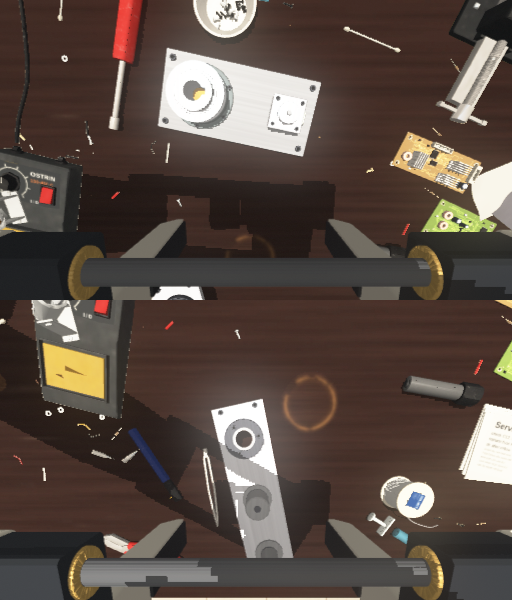

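Top half (start pose): drive with hub bore near (195,95) and motor at (288,113). Bottom half: gauge bore at (243,138 in its frame) and the thick shaft at (258,208); the slim shaft at (268,252) is partly behind the gripper. I'll step back in -y for a full view.

Emit:
hand_motion(increments={"rows":[[-0.045,0,0,0,0,0],[-0.045,0,0,0,0,0],[0,0,0,0,0,0],[0,0,0,0,0,0]]})

```text
time: 1.4
eef_pos: [0.5103, -0.3231, 0.2477]
eef_rot: [[-0.0, 1.0, -0.001], [1.0, 0.0, 0.002], [0.002, -0.001, -1.0]]
wrist_force: [0.7, -0.2, 1.0]
opening: 0.0931
finger_force: 0.0
```

```bash
python3 snap.py w2
python3 -c "
import cv2,numpy as np
f=lambda n,a,b,c,d:cv2.resize(cv2.imread(f'pics/{n}.png')[a:b,c:d],None,fx=4,fy=4,interpolation=cv2.INTER_CUBIC)
A=f('w2',60,210,180,300);B=f('w0',50,125,155,235)
B=np.vstack([B,f('w1',110,185,205,285)])
cv2.imwrite('pics/w2c.png',np.hstack([A,B]))"
```

```text
(no output)
```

View pics/w2c.png

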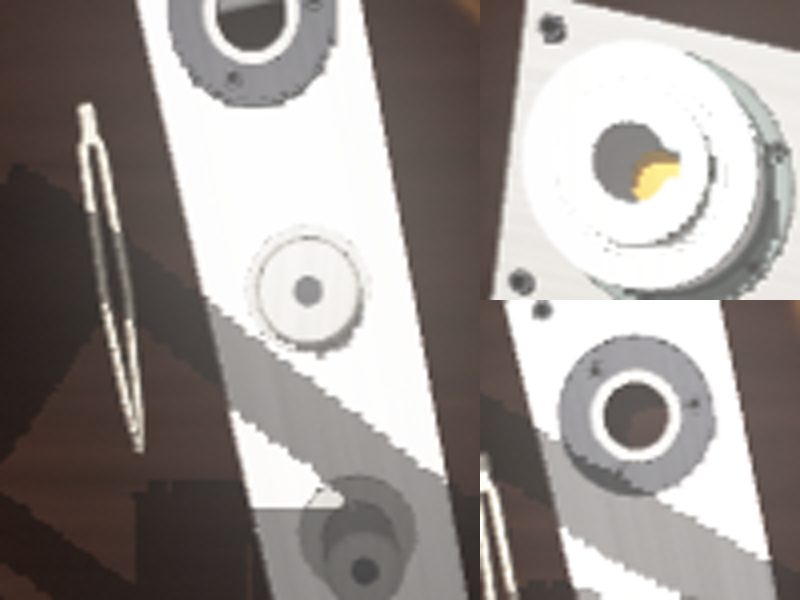

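The crop shows the slim shaft's top dot at w2 pixel (271,203), the thick one's at (257,132.5) and the gauge centre at (243,63). The hub bore is at w0 (192.5,90.5), with its keyway pointing roughly image-right.

Run:
```python
from h import *
import pickle
np.set_printoptions(precision=4,suppress=True)
W={n:pickle.load(open(f"pics/{n}.pkl","rb")) for n in("w0","w1","w2")}
D=cal("side")
def blob(n,u,v,rad,lo,hi,thr=None):
    im=W[n][1]; g=cv2.cvtColor(im,cv2.COLOR_RGB2GRAY)
    p=cv2.resize(g[v-rad:v+rad+1,u-rad:u+rad+1],None,fx=6,fy=6,interpolation=cv2.INTER_CUBIC)
    t=thr or cv2.threshold(p,0,255,cv2.THRESH_OTSU)[0]
    m=(p<t).astype(np.uint8)
    cs=cv2.findContours(m,cv2.RETR_LIST,cv2.CHAIN_APPROX_NONE)[0]
    out=[]
    for c in cs:
        if len(c)<8: continue
        (x,y),(a,b),th=cv2.fitEllipse(c)
        if lo<(a+b)/12<hi: out.append((round((x+.5)/6-.5+u-rad,2),round((y+.5)/6-.5+v-rad,2),round(a/6,1),round(b/6,1)))
    print(n,u,v,t,out); return out
blob("w1",244,139,12,6,30); blob("w2",243,63,12,6,30)
blob("w1",244,139,26,30,46);blob("w2",243,63,26,30,46)
blob("w2",271,203,7,2,9);blob("w2",257,132,8,3,10);blob("w1",258,207,8,3,10);blob("w1",268,250,7,2,9)
blob("w0",193,91,14,8,30)
# side head-top centres
print("slim",two(W["w2"][0],(271.3,202.8),D,(187.1,237.3)),plane(W["w2"][0],(271.3,202.8),.113))
print("thick",two(W["w2"][0],(257,132.5),W["w1"][0],(258,207)),plane(W["w2"][0],(257,132.5),.113))
print("gauge",two(W["w2"][0],(243,63),W["w1"][0],(244,138.8)),plane(W["w2"][0],(243,63),.07),plane(W["w1"][0],(244,138.8),.07))
print("hub",plane(W["w0"][0],(192.5,90.5),.07),two(W["w0"][0],(192.5,90.5),D,(286.6,136.6)))
```

```text
w1 244 139 179.0 [(243.52, 138.47, 16.4, 16.9), (244.34, 139.3, 26.4, 28.2), (235.52, 130.61, 9.2, 10.6)]
w2 243 63 177.0 [(233.56, 72.44, 6.9, 9.6), (242.33, 62.67, 17.7, 19.6), (250.8, 63.37, 10.1, 27.9), (232.53, 52.83, 4.6, 7.9)]
w1 244 139 197.0 []
w2 243 63 191.0 [(242.57, 63.15, 42.2, 47.4)]
w2 271 203 94.0 [(270.76, 202.4, 6.7, 7.0)]
w2 257 132 200.0 [(256.58, 132.3, 7.1, 7.6)]
w1 258 207 110.0 [(257.02, 208.8, 6.8, 7.0)]
w1 268 250 107.0 []
w0 193 91 195.0 [(192.03, 89.33, 18.6, 20.5)]
slim (array([ 0.53  , -0.3388,  0.115 ]), np.float64(0.002229962663923898)) [ 0.5293 -0.34    0.113 ]
thick (array([ 0.5127, -0.2597,  0.1042]), np.float64(0.000713937330561132)) [ 0.5123 -0.2596  0.113 ]
gauge (array([ 0.4956, -0.1794,  0.0695]), np.float64(0.00014861772097251075)) [ 0.4957 -0.1796  0.07  ] [ 0.4956 -0.1794  0.07  ]
hub [0.5297 0.1086 0.07  ] (array([0.5287, 0.1088, 0.0676]), np.float64(0.001032155485301271))
```

Emit:
hand_motion(increments={"rows":[[-0.0166,0.019,0.03,0,0,0],[0,0,0.045,0,0,0],[0,0,0.045,0,0,0],[0,0,0.035,0,0,0],[0,0,0.017,0,0,0],[0,0,0,0,0,0],[0,0,0,0,0,0]]})

```text
time: 2.15
eef_pos: [0.5302, -0.3403, 0.0785]
eef_rot: [[-0.001, 1.0, 0.002], [1.0, 0.001, -0.001], [-0.001, 0.002, -1.0]]
wrist_force: [-0.4, 0.7, 1.2]
opening: 0.0932
finger_force: 0.0
```

Emit:
hand_motion(increments={"rows":[[0,0,0,0,0,0],[0,0,0,0,0,0],[0,0,0,0,0,0],[0,0,0,0,0,0],[0,0,0,0,0,0]]}, aperture=0.0, grip_force=50)

```text
time: 2.65
eef_pos: [0.5291, -0.3408, 0.077]
eef_rot: [[0.0, 1.0, 0.0], [1.0, -0.0, -0.0], [-0.0, 0.0, -1.0]]
wrist_force: [-0.4, 0.6, -0.2]
opening: 0.0578
finger_force: 0.0
```

Emit:
hand_motion(increments={"rows":[[0,0,0,0,0,0],[0,0,0,0,0,0],[0,0,0,0,0,0],[0,0,0,0,0,0],[0,0,0,0,0,0],[0,0,0,0,0,0],[0,0,0,0,0,0]]})

```text
time: 3.35
eef_pos: [0.5289, -0.3405, 0.0765]
eef_rot: [[-0.0, 1.0, -0.0], [1.0, 0.0, 0.0], [0.0, -0.0, -1.0]]
wrist_force: [-0.5, 0.5, 0.5]
opening: 0.0231
finger_force: 50.0
```

Emit:
hand_motion(increments={"rows":[[0,0,-0.02,0,0,0],[0,0,-0.04,0,0,0],[0,0,-0.04,0,0,0],[0,0,-0.02,0,0,0],[0.0402,-0.0084,0,0,0,0],[0.0402,-0.0084,0,0,0,0],[0.0402,-0.0084,0,0,0,0],[0.0402,-0.0084,0,0,0,0],[0,0,0,0,0,0],[0,0,0,0,0,0]]})

```text
time: 4.35
eef_pos: [0.4954, -0.179, 0.1966]
eef_rot: [[-0.002, 1.0, 0.0], [1.0, 0.002, -0.0], [-0.0, 0.0, -1.0]]
wrist_force: [0.2, 0.2, -2.1]
opening: 0.0234
finger_force: 50.0
```

```bash
python3 snap.py w3
```

Run:
```python
from h import *
import pickle
np.set_printoptions(precision=4,suppress=True)
p=r.read_state()["eef_pos"]; tip=np.array(p)-[0,0,.058]
o=[]
for n in("side","scene"):
    im,d=r.camera(n); C=cal(n); pickle.dump((C,im,d),open(f"pics/{n}3.pkl","wb")); u,v=proj(C,tip).round().astype(int); print(n,u,v)
    o.append(cv2.resize(im[v-30:v+20,u-25:u+25,::-1],(400,400),interpolation=cv2.INTER_CUBIC))
w=pickle.load(open("pics/w3.pkl","rb"))[1][90:290,156:356,::-1]
cv2.imwrite("pics/g3.png",np.hstack([*o])); cv2.imwrite("pics/w3c.png",cv2.resize(w,(600,600)))
```

```text
side 216 180
scene 269 200
```

View pics/g3.png

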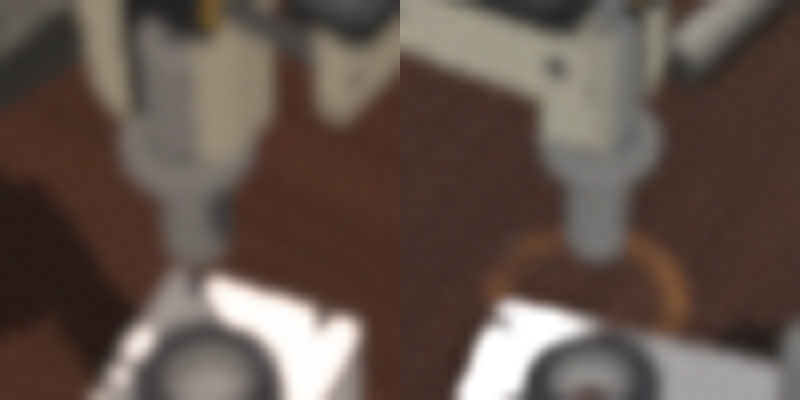

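In the side view (left) the key shows dark on the right flank of the journal, near crop (220,215), against the journal axis at crop x≈195. In the scene view (right) it is hidden. The shaft hangs straight above the gauge. I'll work out the key's azimuth, and the keyway's from w0.

Run:
```python
from h import *
import pickle
np.set_printoptions(precision=3,suppress=True)
C,im,d=pickle.load(open("pics/side3.pkl","rb"))
p=np.array([.4954,-.179,.1386])
u,v=proj(C,p).round().astype(int)
g=im.sum(2)//3
print(u,v);print(g[v-12:v+4,u-8:u+9])
o=-C[1].T@C[2]; f=o-p; print("az to side cam",np.degrees(np.arctan2(f[1],f[0])))
c2=cal("scene");f2=-c2[1].T@c2[2]-p;print("az scene cam",np.degrees(np.arctan2(f2[1],f2[0])))
for a in range(0,360,30):
    k=p+np.array([.0125*np.cos(np.radians(a)),.0125*np.sin(np.radians(a)),.02]); print(a,proj(C,k)-[u,v],end=' ')
W=pickle.load(open("pics/w0.pkl","rb")); gg=W[1].astype(int)
print(); print("hub green ch"); print(gg[78:104,180:210,2])
```

```text
216 180
[[109 107 103 103 104 105 107 115 126 133 133 131 126 114  96  71  58]
 [111 110 106 104 102 101 104 111 123 128 129 127 120 108  87  67  58]
 [111 112 110 108 106 105 105 111 117 122 122 120 112  98  79  62  56]
 [107 111 112 113 112 112 112 114 116 117 115 111 101  84  68  58  53]
 [ 94 105 111 114 115 115 115 114 114 112 108 100  87  71  58  53  52]
 [ 78  91 102 109 113 113 113 112 110 104  93  83  72  60  53  50  51]
 [ 63  74  86  99 106 109 110 108 102  90  78  69  60  56  52  51  51]
 [ 56  62  73  88 101 107 108 105  96  81  67  59  54  52  52  52  52]
 [ 54  58  68  83  99 105 107 104  95  79  64  58  52  51  51  52  53]
 [ 55  56  66  82  98 104 107 104  96  81  65  58  55  51  51  50  51]
 [ 53  54  64  81  98 103 106 104  98  84  70  61  55  53  52  50  49]
 [ 55  55  62  80  96 105 106 106 102  91  78  65  58  55  53  51  52]
 [ 55  55  61  76  93 103 105 105 103  96  85  70  59  55  54  54  53]
 [ 54  55  60  72  88  98 103 103 101  96  85  70  56  52  53  53  53]
 [ 54  54  57  67  82  94  98  96  94  88  77  63  55  52  52  53  54]
 [ 54  57  59  72  91 101  
[... 2911 characters left out ...]
136 136 139 141 142 146
  187 247 255 255 255 255 255 255 255 255 255 254]
 [255 255 255 254 255 254 255 253 201 164 156 142 138 134 134 155 162 202
  248 255 255 255 255 255 255 255 255 255 255 253]
 [255 255 255 255 255 254 255 255 254 252 247 202 175 169 198 236 249 255
  255 255 255 255 255 255 255 255 255 255 254 222]
 [255 255 255 255 255 254 255 255 255 255 255 255 255 254 255 255 255 255
  255 255 255 255 255 255 255 255 255 255 253 147]
 [255 255 255 254 255 254 255 255 255 255 255 255 255 255 255 255 255 255
  255 255 255 255 255 255 255 255 255 254 226 140]
 [254 255 255 254 255 254 255 255 255 255 255 255 255 255 255 255 255 255
  255 255 255 255 255 255 255 255 254 247 205 138]]
```

Key azimuth is about +4° (±15°) and the keyway is about -3°. Now I'll prove the fit in the gauge.

Emit:
hand_motion(increments={"rows":[[0,-0.0003,0.025,0,0,0],[0,0,0.025,0,0,0],[0,0,0.012,0,0,0],[0,0,0.004,0,0,0],[0,0,0.003,0,0,0],[0,0,0,0,0,0]]})

```text
time: 5.1
eef_pos: [0.4955, -0.1802, 0.1283]
eef_rot: [[0.0, 1.0, 0.001], [1.0, -0.0, -0.0], [-0.0, 0.001, -1.0]]
wrist_force: [0.2, 0.6, -2.4]
opening: 0.0231
finger_force: 50.0
```

Emit:
hand_motion(increments={"rows":[[0,0,0.003,0,0,0],[0,0,0.003,0,0,0],[0,0,0,0,0,0]]})

```text
time: 5.4
eef_pos: [0.4951, -0.1797, 0.1215]
eef_rot: [[-0.0, 1.0, 0.0], [1.0, 0.0, 0.0], [0.0, 0.0, -1.0]]
wrist_force: [-0.2, -0.4, -2.5]
opening: 0.0232
finger_force: 50.0
```

Emit:
hand_motion(increments={"rows":[[0,0,0.0015,0,0,0],[0,0,0.0015,0,0,0],[0,0,0,0,0,0],[0,0,0,0,0,0]]})

```text
time: 5.8
eef_pos: [0.4951, -0.1797, 0.1186]
eef_rot: [[-0.0, 1.0, -0.0], [1.0, 0.0, 0.0], [0.0, -0.0, -1.0]]
wrist_force: [0.1, -0.7, -1.9]
opening: 0.0233
finger_force: 50.0
```

Run:
```python
from h import *
import numpy as np
for n in("side","scene"):
    im,d=r.camera(n); u,v=proj(cal(n),[.4953,-.1795,.075]).round().astype(int)
    cv2.imwrite(f"pics/{n}4.png",cv2.resize(im[v-25:v+25,u-25:u+25,::-1],(400,400),interpolation=cv2.INTER_CUBIC))
print(np.mean([r.read_state()["eef_pos"] for _ in range(3)],0))
cv2.imwrite("pics/g4.png",np.hstack([cv2.imread("pics/side4.png"),cv2.imread("pics/scene4.png")]))
```

```text
[ 0.4951626  -0.17978309  0.11869601]
```

View pics/g4.png

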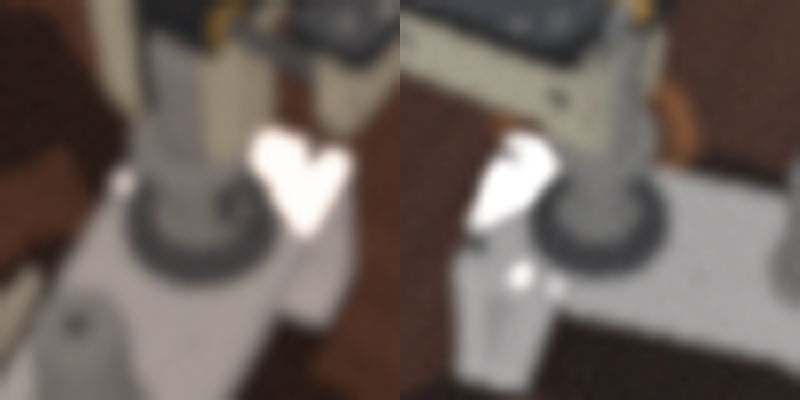

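The tip sits about 11 mm deep in the gauge with no side load; in both views the journal enters the ring (side crop centre (190,200)). I'll draw it out and check the route to the hub for tall things.

Emit:
hand_motion(increments={"rows":[[0,0,-0.005,0,0,0],[0,0,-0.01,0,0,0],[0,0,-0.03,0,0,0],[0,0,-0.04,0,0,0],[0,0,-0.02,0,0,0],[0,0,0,0,0,0]]})

```text
time: 6.5
eef_pos: [0.4974, -0.1809, 0.2289]
eef_rot: [[0.0, 1.0, 0.008], [1.0, 0.0, -0.004], [-0.004, 0.008, -1.0]]
wrist_force: [0.3, -0.7, -2.3]
opening: 0.023
finger_force: 50.0
```

Run:
```python
from h import *
import pickle
np.set_printoptions(precision=3,suppress=True,linewidth=150)
pts=[]
for n in("w0","w1"):
    C,im,d,s=pickle.load(open(f"pics/{n}.pkl","rb")); v,u=np.mgrid[:225,:512]; z=d[:225]
    k=z>.05; q=np.c_[u[k],v[k],np.ones(k.sum())]@np.linalg.inv(C[0]).T*z[k][:,None]
    pts.append((q-C[2])@C[1])
P=np.vstack(pts)
for x in np.arange(.36,.64,.04):
    print(round(x,2),[round(float(P[(abs(P[:,0]-x-.02)<.02)&(abs(P[:,1]-y-.02)<.02)][:,2].max(initial=-1)),3) for y in np.arange(-.2,.2,.04)])
```

```text
0.36 [0.001, 0.002, 0.002, 0.002, 0.005, 0.002, 0.005, 0.002, 0.002, 0.002]
0.4 [0.009, 0.002, 0.002, 0.002, 0.002, 0.003, 0.018, 0.018, 0.026, 0.025]
0.44 [0.072, 0.069, 0.003, 0.002, 0.002, 0.005, 0.015, 0.015, 0.02, 0.025]
0.48 [0.072, 0.071, 0.002, 0.005, 0.006, 0.002, 0.058, 0.071, 0.072, 0.013]
0.52 [0.063, 0.063, 0.002, 0.002, 0.002, 0.228, 0.059, 0.071, 0.071, 0.019]
0.56 [0.002, 0.002, 0.002, 0.002, 0.003, 0.002, 0.012, 0.059, 0.058, 0.019]
0.6 [0.002, 0.002, 0.002, 0.002, 0.002, 0.011, 0.057, 0.063, 0.011, 0.002]
0.64 [0.002, 0.002, 0.002, 0.002, 0.002, 0.228, 0.057, 0.061, 0.014, 0.002]
```

Route is clear. I'll go to y≈0.03 and look at the hub.

Emit:
hand_motion(increments={"rows":[[0.042,0.0068,0.004,0,0,0],[0.042,0.0068,0.004,0,0,0],[0.042,0.0068,0.004,0,0,0],[0.042,0.0068,0.004,0,0,0],[0.042,0.0068,0.004,0,0,0],[0,0,0,0,0,0],[0,0,0,0,0,0],[0,0,0,0,0,0]]})

```text
time: 7.3
eef_pos: [0.5287, 0.0294, 0.2029]
eef_rot: [[0.0, 1.0, -0.001], [1.0, -0.0, -0.0], [-0.0, -0.001, -1.0]]
wrist_force: [0.3, 0.3, -1.6]
opening: 0.0231
finger_force: 50.0
```

```bash
python3 snap.py w5
```

Run:
```python
from h import *
import pickle
np.set_printoptions(precision=4,suppress=True)
C,im,d,s=pickle.load(open("pics/w5.pkl","rb"))
c=proj(C,[.5295,.1086,.07]); u,v=c.round().astype(int); print(c)
X=im[v-40:v+40,u-40:u+40,::-1]; cv2.imwrite("pics/w5c.png",cv2.resize(X,(560,560),interpolation=cv2.INTER_CUBIC))
g=cv2.resize(X[22:58,22:58].min(2),None,fx=6,fy=6,interpolation=cv2.INTER_CUBIC); print(cv2.threshold(g,0,255,cv2.THRESH_OTSU)[0])
m=(g<195).astype(np.uint8)
for k in cv2.findContours(m,cv2.RETR_LIST,cv2.CHAIN_APPROX_NONE)[0]:
    if cv2.contourArea(k)<2000 or cv2.contourArea(k)>40000: continue
    q=(k[:,0,:]+.5)/6-.5+[u-18,v-18]
    w=np.array([plane(C,a,.07)[:2] for a in q])
    # circle fit with outlier (keyway) rejection
    for _ in range(6):
        if _==0: t=w
        A=np.c_[2*t,np.ones(len(t))]; x=np.linalg.lstsq(A,(t**2).sum(1),rcond=None)[0]
        R=np.sqrt(x[2]+x[0]**2+x[1]**2); rr=np.hypot(*(w-x[:2]).T); t=w[abs(rr-R)<.001]
    far=w[rr>R+.0018]; a=np.degrees(np.arctan2(*(far-x[:2]).T[::-1])); print(cv2.contourArea(k)/36,x[:2],R,len(far),a.mean() if len(a) else 0,a.min() if len(a) else 0,a.max() if len(a) else 0)
```

```text
[255.9795 117.3653]
198.0
313.18055555555554 [0.5291 0.1093] 0.010334410777865686 53 -1.8195591482587898 -18.489902543069956 14.493738002286939
```

View pics/w5c.png

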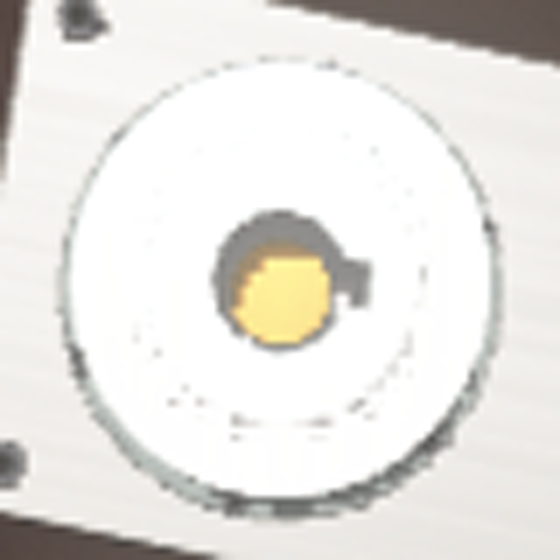

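Hub bore at crop (278,283) with its keyway pointing right, which gives the centre (0.529,0.109) and keyway azimuth about -2°. I'll move over it, pre-turn the key about 0.2 rad counter-clockwise past the keyway, and enter the bore.

Emit:
hand_motion(increments={"rows":[[0.04,0.0003,0,0,0,-0.1],[0.0393,0,0.0,0,0,-0.1],[0,0,0.03,0,0,0],[0,0,0.025,0,0,0],[0,0,0,0,0,0],[0,0,0,0,0,0]]})

```text
time: 7.95
eef_pos: [0.5253, 0.1082, 0.1487]
eef_rot: [[-0.197, 0.98, -0.001], [0.98, 0.197, -0.0], [-0.0, -0.001, -1.0]]
wrist_force: [0.2, -0.1, -2.4]
opening: 0.0227
finger_force: 50.0
```

```bash
python3 -c "
from rig import r;import numpy as np
print(np.mean([r.read_state()['eef_pos'] for _ in range(3)],0), np.round(r.read_state()['joints'],2))"
```

```text
[0.52531195 0.10819467 0.14874911] [ 0.11  0.    1.75 -0.    1.39 -0.09]
```

Emit:
hand_motion(increments={"rows":[[-0.0002,0.0037,0,0,0,0],[0,0,0.010,0,0,0],[0,0,0.005,0,0,0],[0,0,0.003,0,0,0],[0,0,0.003,0,0,0],[0,0,0.003,0,0,0],[0,0,0.003,0,0,0],[0,0,0,0,0,0],[0,0,0,0,0,0]]})

```text
time: 8.85
eef_pos: [0.529, 0.1096, 0.1214]
eef_rot: [[-0.199, 0.98, -0.0], [0.98, 0.199, -0.0], [-0.0, -0.0, -1.0]]
wrist_force: [1.0, -2.9, -3.8]
opening: 0.0232
finger_force: 50.0
```

Emit:
hand_motion(increments={"rows":[[-0.0007,-0.0002,0,0,0,0],[0,0,0.003,0,0,0],[0,0,0.003,0,0,0],[0,0,0.001,0,0,0],[0,0,0,0,0,0],[0,0,0,0,0,0]]})

```text
time: 9.45
eef_pos: [0.5292, 0.1092, 0.1147]
eef_rot: [[-0.199, 0.98, 0.0], [0.98, 0.199, 0.0], [0.0, 0.0, -1.0]]
wrist_force: [0.2, -1.6, -1.6]
opening: 0.0228
finger_force: 50.0
```

Emit:
hand_motion(increments={"rows":[[0,0,0.001,0,0,0],[0,0,0.001,0,0,0],[0,0,0,0,0,0],[0,0,0,0,0,0]]})

```text
time: 9.85
eef_pos: [0.5296, 0.1091, 0.1134]
eef_rot: [[-0.199, 0.98, 0.001], [0.98, 0.199, -0.0], [-0.0, 0.001, -1.0]]
wrist_force: [-0.8, -1.2, 5.8]
opening: 0.0231
finger_force: 50.0
```

Landed on the key. I'll sweep clockwise under light pressure.

Emit:
hand_motion(increments={"rows":[[0,0,0.0005,0,0,0.04],[0,0,0,0,0,0.04],[0,0,0,0,0,0.04],[0,0,0,0,0,0]]})

```text
time: 10.25
eef_pos: [0.5291, 0.1089, 0.1119]
eef_rot: [[-0.079, 0.997, 0.0], [0.997, 0.079, -0.0], [-0.0, 0.0, -1.0]]
wrist_force: [0.8, -1.6, -1.1]
opening: 0.023
finger_force: 50.0
```

Emit:
hand_motion(increments={"rows":[[0,0,0,0,0,0.04],[0,0,0,0,0,0.04],[0,0,0,0,0,0]]})

```text
time: 10.55
eef_pos: [0.5287, 0.1092, 0.1116]
eef_rot: [[-0.0, 1.0, -0.001], [1.0, 0.0, 0.0], [0.0, -0.001, -1.0]]
wrist_force: [-0.4, -0.1, -4.3]
opening: 0.0232
finger_force: 50.0
```

The force fell away, so the key has dropped in. I'll feed down.

Emit:
hand_motion(increments={"rows":[[0,0,0.002,0,0,0],[0,0,0.002,0,0,0],[0,0,0.001,0,0,0],[0,0,0,0,0,0]]})

```text
time: 10.95
eef_pos: [0.5288, 0.1092, 0.1067]
eef_rot: [[-0.0, 1.0, -0.001], [1.0, 0.0, 0.0], [0.0, -0.001, -1.0]]
wrist_force: [0.8, -0.4, -1.1]
opening: 0.0233
finger_force: 50.0
```

```bash
python3 -c "
from rig import r;print(r.read_state()['moment'])"
```

```text
[ 0.017682    0.03254447 -0.00224925]
```

Going down freely. On to the spring pad.

Emit:
hand_motion(increments={"rows":[[0,0,0.004,0,0,0],[0,0,0.004,0,0,0],[0,0,0.004,0,0,0],[0,0,0.003,0,0,0],[0,0,0,0,0,0]]})

```text
time: 11.45
eef_pos: [0.5286, 0.1091, 0.0914]
eef_rot: [[-0.0, 1.0, -0.001], [1.0, 0.0, -0.0], [-0.0, -0.001, -1.0]]
wrist_force: [-0.4, 0.3, -2.5]
opening: 0.0233
finger_force: 50.0
```

Emit:
hand_motion(increments={"rows":[[0,0,0.002,0,0,0],[0,0,0.002,0,0,0],[0,0,0.001,0,0,0],[0,0,0,0,0,0],[0,0,0,0,0,0]]})

```text
time: 11.95
eef_pos: [0.5295, 0.1092, 0.0881]
eef_rot: [[-0.0, 1.0, 0.001], [1.0, 0.0, 0.0], [0.0, 0.001, -1.0]]
wrist_force: [-3.2, -0.8, 5.2]
opening: 0.0231
finger_force: 50.0
```

On the spring. Pressing home.

Emit:
hand_motion(increments={"rows":[[0,0,0.002,0,0,0],[0,0,0.002,0,0,0],[0,0,0.001,0,0,0],[0,0,0,0,0,0],[0,0,0,0,0,0]]}, grip_force=60)

```text
time: 12.45
eef_pos: [0.5296, 0.1092, 0.0845]
eef_rot: [[-0.0, 1.0, 0.001], [1.0, 0.0, 0.0], [0.0, 0.001, -1.0]]
wrist_force: [-8.9, -1.3, 16.7]
opening: 0.0229
finger_force: 60.0
```

Emit:
hand_motion(increments={"rows":[[0,0,0.001,0,0,0],[0,0,0.001,0,0,0],[0,0,0,0,0,0],[0,0,0,0,0,0]]})

```text
time: 12.85
eef_pos: [0.5298, 0.1092, 0.0843]
eef_rot: [[-0.0, 1.0, 0.001], [1.0, 0.0, -0.0], [-0.0, 0.001, -1.0]]
wrist_force: [-18.0, -2.8, 32.6]
opening: 0.0232
finger_force: 60.1
```

Emit:
hand_motion(increments={"rows":[[0,0,0.001,0,0,0],[0,0,0.001,0,0,0],[0,0,0,0,0,0],[0,0,0,0,0,0]]})

```text
time: 13.25
eef_pos: [0.5299, 0.1093, 0.0843]
eef_rot: [[-0.0, 1.0, 0.002], [1.0, 0.0, -0.0], [-0.0, 0.002, -1.0]]
wrist_force: [-25.0, -4.8, 47.8]
opening: 0.0231
finger_force: 60.1
```

It has stopped hard at z≈0.0843, which matches home as predicted from the rack grasp (0.0845). I'll ease the load a little, relieve the side force and verify visually.

Emit:
hand_motion(increments={"rows":[[0,-0.001,-0.0015,0,0,0],[0,0,0,0,0,0],[0,0,0,0,0,0],[0,0,0,0,0,0]]})

```text
time: 13.65
eef_pos: [0.5297, 0.1092, 0.0844]
eef_rot: [[-0.0, 1.0, 0.003], [1.0, 0.0, 0.0], [0.0, 0.003, -1.0]]
wrist_force: [-15.3, -2.6, 32.1]
opening: 0.0233
finger_force: 60.1
```

Run:
```python
from h import *
o=[]
for n in("side","scene"):
    im,d=r.camera(n); u,v=proj(cal(n),[.529,.109,.075]).round().astype(int)
    o.append(cv2.resize(im[v-25:v+25,u-25:u+25,::-1],(400,400),interpolation=cv2.INTER_CUBIC))
cv2.imwrite("pics/g6.png",np.hstack(o))
P=np.array([[*r.read_state()["eef_pos"]] for _ in range(5)]); print(P.mean(0))
```

```text
[0.52971323 0.10921801 0.08436184]
```

View pics/g6.png

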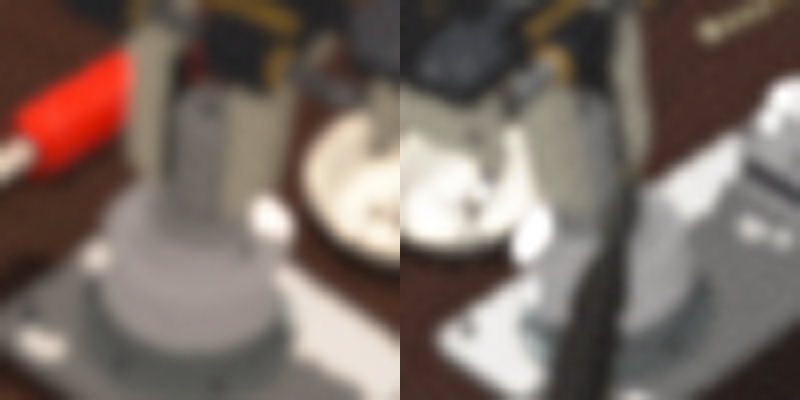

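Collar appears seated on the hub with no gap in the side crop (190,230). As a last check against wedging, I'll relieve the side load and see whether it sinks further.

Emit:
hand_motion(increments={"rows":[[0,-0.0015,0,0,0,0],[0,0,0,0,0,0],[0,0,0,0,0,0]]})

```text
time: 14.05
eef_pos: [0.5296, 0.1092, 0.0844]
eef_rot: [[-0.0, 1.0, 0.006], [1.0, 0.0, 0.0], [0.0, 0.006, -1.0]]
wrist_force: [-6.5, -2.2, 25.5]
opening: 0.023
finger_force: 60.1
```

Emit:
hand_motion(increments={"rows":[[0,0,0,0,0,0.02],[0,0,0,0,0,-0.02],[0,0,0,0,0,0],[0,0,0,0,0,0]]})

```text
time: 14.45
eef_pos: [0.5296, 0.1092, 0.0844]
eef_rot: [[0.0, 1.0, 0.006], [1.0, -0.0, 0.0], [0.0, 0.006, -1.0]]
wrist_force: [-7.2, -2.6, 25.8]
opening: 0.023
finger_force: 60.1
```

```bash
python3 -c "
from rig import r;import numpy as np
s=r.read_state();print(s['moment']);print(np.mean([r.read_state()['eef_pos'] for _ in range(5)],0))"
```

```text
[-0.40000925  1.77961322 -0.13640067]
[0.52955247 0.10921235 0.08436984]
```

Emit:
hand_motion(increments={"rows":[[0,0.0015,0.0003,0,0,0],[0,0,0,0,0,0],[0,0,0,0,0,0],[0,0,0,0,0,0]]})

```text
time: 14.85
eef_pos: [0.5297, 0.1092, 0.0844]
eef_rot: [[-0.0, 1.0, 0.003], [1.0, 0.0, 0.0], [0.0, 0.003, -1.0]]
wrist_force: [-15.3, -3.2, 34.1]
opening: 0.0232
finger_force: 60.1
```

```bash
python3 -c "
from rig import r;print(r.close_job())"
```

```text
the job is handed in; nothing more can be done
None
```

The job is handed in at 14.85 s: the slim shaft went about 11 mm into the gauge and back out, was keyed into the hub, and is held fully home at about 34 N (hard stop at the expected height), with the thick shaft and tools untouched as far as I could see.

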